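# Seat the tooling pins and hold the cam at full lift

## Robot

A 6-joint arm with a two-finger parallel gripper is mounted at the origin on the work surface. World frame = base frame: x ahead of the robot, y to its left, z up, the work surface at z = 0. Lengths are in m, angles in rad, forces in N, time in s.
With the tool pointing down it reaches from about 0.35 to 0.975 m from the base axis. Payload 4.9 kg.
Tool frame: the origin (TCP) lies on the mounting face of the last link; the fingertips stand 173 mm ahead of it and the grasp point (between the pads) lies 155 mm ahead of it; x points along the fingers, z is the direction in which the jaws open and shut, and the axes are right-handed (so a half turn about x gives the same grasp; the last joint's range is limited). The gripper opens to 85 mm and grips with 20 to 120 N. Pads are 22 mm wide; open, the fingers measure 114 mm over their backs; the gripper's body (76 mm by 85 mm) begins 54 mm behind the grasp point. The pads swing forward as they close: fully open they stand 13 mm farther back than shut.
Start: joints at [-1.398, 0.053, 1.613, -0, 1.476, -0.119], TCP at [0.18, -0.599, 0.405] pointing down, gripper open.
Joint ranges: [-3.01, 3.01], [-1.01, 2.22], [0.06, 2.58], [-1.02, 4.17], [0.09, 2.62], [-3.14, 3.14]. Speed limits (rad/s): [2.57, 2.57, 3.14, 3.14, 3.14, 3.14].

## Interface

Orientations are given as a rotation vector (axis times angle).
In Python, from station import get_obs, get_image, get_calibration, finish_job, look_for, masks_of, tip_of gives the robot as it stands.
- The arm moves only by the tool carry_out, never from a script. Its argument "increments" is a list of rows, each a list of 3 entries, a list of its own where there are three numbers: the turn, a rotation vector about the world's x, y, z in units of 0.1 rad (1.0 is 0.1 rad), then the shift along the world's x, y, z in units of 20 mm (1.0 is 20 mm), then the opening, from 0 (shut) to 1 (fully open). A call has 1 to 8 rows; each row shifts and turns the pose as measured when the row begins; what a row does not reach is not made up. A row lasts 1/10 s, in which the tool goes at most 50 mm and 8.59 degrees, less where a joint would pass 70% of its speed; a pose out of reach is approached as far as the arm can. A call with a number of a shift or a turn outside -1 to 1 is refused whole. A call with a gripper value outside its range is refused whole. The fingers move at their own pace and stop on an object; "squeeze" is the grip in N (left out, the last holds). Time passes only in rows, so rows that do not move let the fingers close. It gives the time, the measured TCP pose, the force and the opening at its end, in the units of the state.
- get_obs(): the state, without advancing time (a new reading comes with each control period).
- get_image(name): name is "scene" or "top" or "wrist"; returns (picture, depth): 384x512x3 uint8, blue, green, red; 384x512 float32, m along the optical axis (not along the pixel's ray), 0 where there is no reading.
- get_calibration(name): a dict with "fx", "fy", "cx", "cy" (pixels), "position" and "orientation" of the camera in the world. Camera axes: x right, y down, z forward; pixel columns grow to the right and rows downward; lengths in m; the calibration is good to about 2 mm. The wrist camera is an equidistant fisheye: a pixel r from the principal point sees the ray r / f radians off the axis. A picture is of the moment at which its call begins: read the wrist's pose just before it. get_calibration takes no time and is no camera call; for the wrist camera it gives the pose at the moment of the call.
- finish_job(): hands the job in, once; it reports no verdict.
Trained networks look in the newest picture that a camera, given by its name, has taken for a name from the list of things; names that differ only in an ending like _2 or _b are one class to them, and where a whole thing is asked for, a point or a joint stands for the part that bears it (a point fixed in the world has none). Each returns a list of dicts, best first, with "p" (0 to 1); they miss things now and then, are a little off and sometimes report something else, mostly with a low value. They report only what shows in the picture. A call takes as long as a camera call.
- look_for(camera, query): "centre" ([column, row] in pixels, amid what is visible of it).
- masks_of(camera, query): "region" (384x512 bool, what is visible of it) and "centre" ([column, row] in pixels, amid what is visible of it).
- tip_of(camera, query): "centre" ([column, row] in pixels: a listed point, or the origin of a listed thing).
The state is a dict: "t": time; "q": joint angles; "dq": joint speeds; "effort": joint torques, N m; "tool_pos": TCP position; "tool_rot": TCP orientation; "contact_force": force on the tool from outside, world axes, zero at the start; "wrist_torque": the same for the moment, N m; "opening": finger opening in m.
Only numpy, scipy, OpenCV 4.12 (cv2) and the standard library are available. Lean on these libraries where they do the work, as an engineer would, in place of code of your own. Each camera call takes 0.05 s, during which the arm holds its last target.

## Task

A wing rib lies on the drill jig: first press both tooling pins that hold the rib down into the jig until their heads sit fully home on the rib, then swing the cam lever up to its highest lift point, with the lever standing upright, so that the backing bar is raised as far as it goes under the rib. The lever springs back, so do not let go: the program finishes while still holding it there. Leave the other things on the jig and table where they are.

Things in the scene. Friction and masses are not known exactly. Their poses are not given: they have to be found in the camera images.
- jig: Drill jig, fixed: plywood board 240 x 460 x 18 mm. Origin under the board's centre; x away from the robot, y left along the rib, z up; it turns only about z. On it a green wing rib with large holes, 90 mm wide (x), 400 mm long plus round nose (y), centre line at x = 15 mm, top at z = 84 mm. The backing bar lies across under the rib at y = 0, the cam lever at its end on the robot's side.
- pin_left_top (a point): Centre of the top face of the left tooling pin's round steel head (26 mm diameter, 12 mm high, flat on top), at jig x = 15, y = +110 mm. Fully home the top face is at z = 96 mm; it starts 5 to 13 mm higher. The pin slides straight down, with about 6 N of friction, and stays where it is left.
- pin_right_top (a point): The same for the right tooling pin, at jig x = 15, y = -110 mm.
- pin_left (a joint): How far the left pin's head stands proud of its home position, in m: 0 is fully home, with the head on the rib.
- pin_right (a joint): The same for the right pin.
- lever (a joint): Angle of the cam lever in rad, about an axle along the jig's x. 0: rest, the lever slants 15 degrees above the jig's +y direction; growing values swing the handle up; 1.309: upright, cam lobe straight up, highest lift; beyond that the lift falls again (stop at 2.1). A spring pulls it back to 0, with about 0.35 N m throughout.
- lever_handle (a point): Middle of the graspable part of the lever's black round handle, a level bar along the jig's x, 18 mm in diameter, 76 mm long, 100 mm from the axle, like a crank handle. The steel lever rod (10 mm) joins it 37 mm from here towards +x; its free end is 35 mm away towards -x. 71 mm above the table at rest, 145 mm upright. It can turn in a gripper that keeps its attitude.
- lever_axis (a point): Point on the lever's axle line in the plane in which lever_handle swings (jig x = -107, y = 0, z = 45 mm): centre of the handle's circle, radius 100 mm.
- bar (a joint): Lift of the backing bar in m: 0 at rest, 0.0130 at the cam's highest point; moved by the lever only. It falls by 0.7 mm when the lever is about 15 degrees short of or past upright.
- bar_end (a point): Top face of the aluminium backing bar (22 mm wide, 8 mm thick) near its end on the robot's side, over the cam.
- rivet_jar: Small clear jar with steel lid, 44 mm diameter, 62 mm high, loose on the jig board's right near corner. Origin under its centre. Leave it.
- offcut: Wooden offcut 50 x 30 x 30 mm, loose on the jig board's left near corner. Origin under its centre. Leave it.
- oil_bottle: Small white bottle, 34 mm diameter, 85 mm high, loose on the jig board's right far corner. Origin under its centre. Leave it.
- hammer: Hammer lying on the table to the left. Leave it.
- screwdriver: Screwdriver lying on the table to the right. Leave it.
- mug: White mug, 80 mm diameter, 90 mm high, on the table to the right. Leave it.
- tape: Roll of paper tape, 90 mm diameter, 25 mm high, on the table to the left. Leave it.

How it is judged:
On the way, in this order (a step that is already met when the one before it is completed fails the run):
1. both pins pressed fully home (within 1.5 mm) while the cam is still down (value of joint each of pin_left, pin_right below 0.0015 m and value of joint lever below 0.5 rad), for 0.1 s.
2. cam at its highest lift (within 0.7 mm) (value of joint bar above 0.0123 m), for 0.2 s.
At the end, for the whole second after the job is handed in: The backing bar is lifted to within 0.7 mm of the cam's highest point (lever within about 15 degrees of upright) and still, the gripper's fingers hold the lever there against its spring (more than 1 N), and both pins are within 1.5 mm of home (value of joint bar above 0.0123 m and value of joint each of pin_left, pin_right below 0.0015 m and contact force between the fingers and lever above 1 N and velocity of joint lever between -0.1 and 0.1 rad/s); the arm keeps its last pose, push and grip.
It fails at once if a bystander moved by more than 30 mm (distance of any of rivet_jar, offcut, oil_bottle, hammer, screwdriver, mug, tape from where it was at the start of the episode above 0.03 m).
It also fails if it takes over 51 s, if anything falls off the work surface, if the arm or the gripper's body presses on something with over 40 N, if the wrist force passes 120 N, or if a joint passes its speed limit or range.

## Working session

There is one attempt and no reset: what is moved stays moved. The work goes in short steps, Python scripts to look and compute and a tool call to move; the robot and the scene stay as the last step left them, time stands still between calls to the robot, and variables do not carry over. Pictures are saved under pics/ and viewed, and the job is handed in when it is done.

Besides the shell and the picture viewer there is one more tool, called after "Emit:" as name(argument=value, ...), one argument or row to a line, values as JSON. carry_out: Moves the arm, as the interface text tells. Shifts and turns lie within -1 to 1; 1 stands for 20 mm of shift or 0.1 rad of turn. Its arguments: {"type":"object","properties":{"increments":{"type":"array","items":{"type":"array"}},"squeeze":{"type":"number"}},"required":["increments"]}

```bash
mkdir -p pics; ls; python3 - <<'E'
from station import *
import cv2
o=get_obs();print(o)
for n in ("scene","top"):
    im,d=get_image(n);cv2.imwrite(f"pics/{n}0.png",im)
    c=get_calibration(n);print(n,c)
    for q in ("pin_left_top","pin_right_top","lever_handle","lever_axis","bar_end","jig"):
        print(q,[(r["p"],r["centre"]) for r in tip_of(n,q)][:3])
print(get_obs()["t"])
E
```

```text
pics
{'t': 0.0, 'q': array([-1.39802772e+00,  5.33710052e-02,  1.61427499e+00,  6.33700210e-06,
        1.47599327e+00, -1.19023256e-01]), 'dq': array([ 2.82471447e-05,  7.96096033e-04, -2.97043234e-04, -2.71897424e-04,
        9.57758278e-04,  9.78805573e-04]), 'effort': array([-1.05766325e-03, -3.93688846e+01, -3.70176244e+01, -1.62584120e-04,
        7.06349572e-03, -1.86093146e-06]), 'tool_pos': array([ 0.179735  , -0.59832648,  0.40346524]), 'tool_rot': array([ 0.99300137,  1.33474334, -0.99065418]), 'contact_force': array([ 0.84560112,  0.09441954, -0.70856612]), 'wrist_torque': array([-0.00231481, -0.01647009, -0.01312824]), 'opening': 0.0854350670243422}
scene {'fx': 477.8278044417143, 'fy': 477.8278044417143, 'cx': 250.03992184245624, 'cy': 192.0951951283645, 'position': array([1.48255636, 0.07066276, 1.10358053]), 'orientation': array([-1.71833472, -1.86563088,  0.7337457 ])}
pin_left_top [(0.48, [265.3, 209.4]), (0.31, [188.0, 193.0])]
pin_right_top [(0.5, [187.4, 193.5])]
lever_handle [(0.59, [269.9, 184.9])]
lever_axis [(0.97, [241.3, 187.5])]
bar_end [(0.52, [236.5, 194.4])]
jig [(0.96, [232.8, 223.1])]
top {'fx': 460.0114009979499, 'fy': 460.0114009979499, 'cx': 258.9322955230259, 'cy': 191.5060797183927, 'position': array([ 0.30894831, -0.0155234 ,  1.81046464]), 'orientation': array([-2.1503037 ,  2.14710644, -0.13438108])}
pin_left_top [(0.35, [249.6, 168.8])]
pin_right_top [(0.45, [303.2, 185.8])]
lever_handle [(0.47, [241.9, 206.0])]
lever_axis [(0.86, [269.6, 210.7])]
bar_end [(0.56, [270.4, 196.1])]
jig [(0.65, [273.9, 182.3])]
0.7
```

View pics/scene0.png

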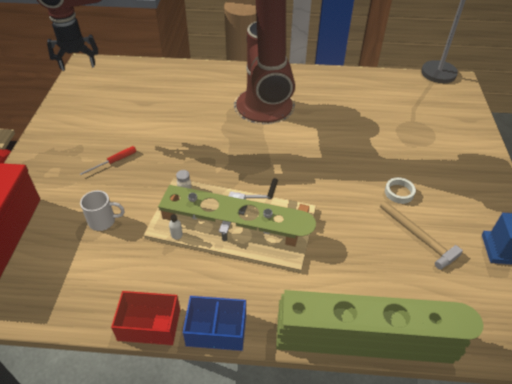

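View pics/top0.png

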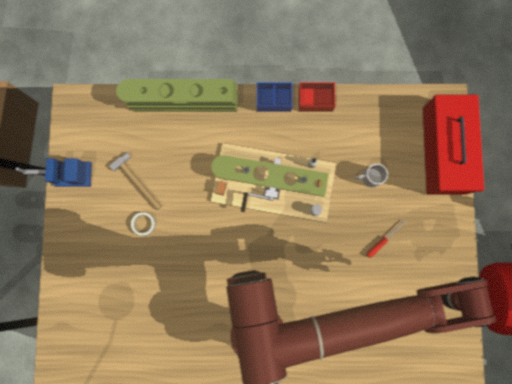

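```bash
cat > h.py <<'E'
import numpy as np
from scipy.spatial.transform import Rotation as R
from station import *
import cv2
def ray(c,px):
    v=np.array([(px[0]-c["cx"])/c["fx"],(px[1]-c["cy"])/c["fy"],1.0])
    return R.from_rotvec(c["orientation"]).apply(v)
def atz(c,px,z):
    r=ray(c,px);return c["position"]+r*(z-c["position"][2])/r[2]
def tri(c1,p1,c2,p2):
    A=[];b=[]
    for c,p in((c1,p1),(c2,p2)):
        d=ray(c,p);d/=np.linalg.norm(d);M=np.eye(3)-np.outer(d,d);A.append(M);b.append(M@c["position"])
    x=np.linalg.lstsq(np.vstack(A),np.hstack(b),rcond=None)[0]
    return x,[np.linalg.norm(M@x-v) for M,v in zip(A,b)]
E
python3 - <<'E'
from h import *
s=get_calibration("scene");t=get_calibration("top")
P=dict(pl=([265.3,209.4],[249.6,168.8]),pr=([187.4,193.5],[303.2,185.8]),h=([269.9,184.9],[241.9,206]),ax=([241.3,187.5],[269.6,210.7]),be=([236.5,194.4],[270.4,196.1]),jig=([232.8,223.1],[273.9,182.3]))
for k,(a,b) in P.items():
    x,e=tri(s,a,t,b);print(k,x.round(4),np.round(e,4))
for k,z in(("pl",.105),("pr",.105),("h",.071),("ax",.045),("jig",0)):
    print(k,z,atz(s,P[k][0],z).round(4),atz(t,P[k][1],z).round(4))
E
```

```text
pl [0.6225 0.0379 0.1098] [0.004 0.004]
pr [ 0.5627 -0.1773  0.0904] [0.0091 0.0091]
h [0.487  0.0562 0.068 ] [0.0076 0.0076]
ax [ 0.4719 -0.0409  0.0322] [0.0013 0.0013]
be [ 0.5259 -0.0467  0.0587] [0.0018 0.0018]
jig [ 0.5883 -0.0572 -0.0009] [0.0027 0.0027]
pl 0.105 [0.618  0.0418 0.105 ] [0.6235 0.0341 0.105 ]
pr 0.105 [ 0.5765 -0.1828  0.105 ] [ 0.559 -0.167  0.105]
h 0.071 [0.4907 0.0487 0.071 ] [0.4862 0.0636 0.071 ]
ax 0.045 [ 0.4838 -0.0383  0.045 ] [ 0.4708 -0.042   0.045 ]
jig 0 [ 0.5888 -0.0543  0.    ] [ 0.5884 -0.0599  0.    ]
```

```bash
python3 - <<'E'
import cv2,numpy as np
a=cv2.imread("pics/scene0.png")[160:280,140:330];b=cv2.imread("pics/top0.png")[135:230,200:345]
cv2.imwrite("pics/z1.png",cv2.resize(a,None,fx=4,fy=4,interpolation=cv2.INTER_CUBIC))
cv2.imwrite("pics/z2.png",cv2.resize(b,None,fx=5,fy=5,interpolation=cv2.INTER_CUBIC))
E
```

```text
(no output)
```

View pics/z1.png

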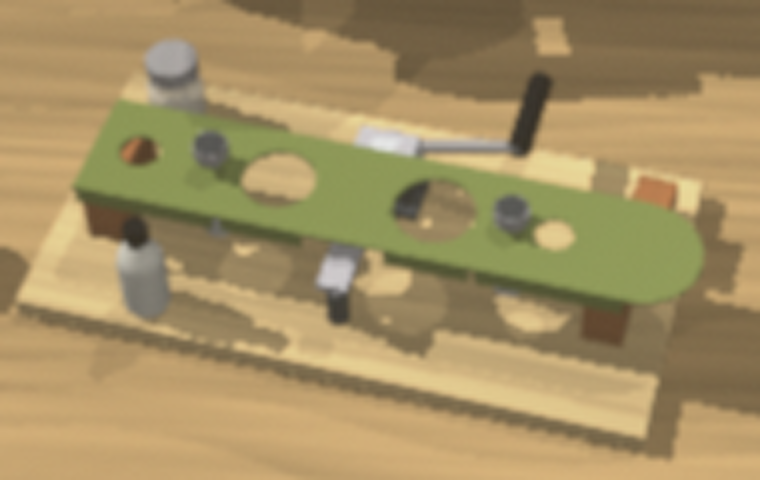

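View pics/z2.png

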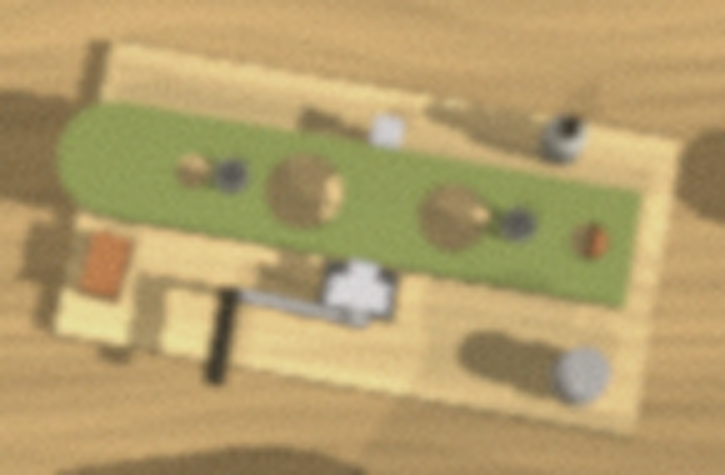

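```bash
python3 - <<'E'
from h import *
s=get_calibration("scene");t=get_calibration("top")
P=dict(pl=([268,210.5],[246.2,170]),pr=([192.7,194.3],[303.6,179.8]),h=([272.6,188.3],[244.4,202.2]))
X={}
for k,(a,b) in P.items():
    x,e=tri(s,a,t,b);X[k]=x;print(k,x.round(4),np.round(e,4))
d=X['pl']-X['pr'];yaw=np.arctan2(-d[0],d[1]);print(np.degrees(yaw),np.linalg.norm(d[:2]))
ex=np.array([np.cos(yaw),np.sin(yaw)]);ey=np.array([-ex[1],ex[0]])
o=(X['pl']+X['pr'])[:2]/2-.015*ex;print("jig",o)
for n,(x,y) in dict(ax=(-.107,0),h=(-.107,.0966),hup=(-.107,0),pl=(.015,.11),pr=(.015,-.11)).items(): print(n,(o+x*ex+y*ey).round(4))
print(R.from_rotvec(get_obs()['tool_rot']).as_matrix().round(3))
E
```

```text
pl [0.6193 0.0482 0.1025] [0.0013 0.0013]
pr [ 0.5811 -0.1675  0.1081] [0.0009 0.0009]
h [0.501  0.0559 0.0677] [0.0015 0.0015]
-10.049569742393818 0.2190363965727896
jig [ 0.58546104 -0.05704081]
ax [ 0.4801 -0.0384]
h [0.497  0.0567]
hup [ 0.4801 -0.0384]
pl [0.6194 0.0487]
pr [ 0.581 -0.168]
[[ 0.     0.958  0.288]
 [-0.     0.288 -0.958]
 [-1.     0.     0.   ]]
```

Emit:
carry_out(
  increments=[
    [[0,0,-0.21],[0.91,0.98,0],0],
    [[0,0,-0.21],[0.91,0.98,0],0],
    [[0,0,-0.21],[0.91,0.98,0],0],
    [[0,0,-0.21],[0.91,0.98,0],0],
    [[0,0,-0.21],[0.91,0.98,0],0],
    [[0,0,-0.21],[0.91,0.98,0],0],
    [[0,0,-0.21],[0.91,0.98,0],0],
    [[0,0,-0.21],[0.91,0.98,0],0],
  ],
  squeeze=40,
)

```text
t: 1.5
tool_pos: [0.3275, -0.4378, 0.4052]
tool_rot: [1.126, 1.258, -1.128]
contact_force: [-0.2, -0.2, -0.4]
opening: -0.0001
```

Emit:
carry_out(
  increments=[
    [[0,0,-0.21],[0.91,0.98,0],0],
    [[0,0,-0.21],[0.91,0.98,0],0],
    [[0,0,-0.21],[0.91,0.98,0],0],
    [[0,0,-0.21],[0.91,0.98,0],0],
    [[0,0,-0.21],[0.91,0.98,0],0],
    [[0,0,-0.21],[0.91,0.98,0],0],
    [[0,0,-0.21],[0.91,0.98,0],0],
    [[0,0,-0.21],[0.91,0.98,0],0],
  ],
)

```text
t: 2.3
tool_pos: [0.4782, -0.2734, 0.4068]
tool_rot: [1.255, 1.173, -1.258]
contact_force: [0.8, -0.4, 0.1]
opening: -0.0001
```

Emit:
carry_out(
  increments=[
    [[0,0,-0.21],[0.9,0.9,0],0],
    [[0,0,-0.21],[0.9,0.9,0],0],
    [[0,0,-0.21],[0.9,0.9,0],0],
    [[0,0,-0.21],[0.9,0.9,0],0],
    [[0,0,-0.21],[0.9,0.9,0],0],
    [[0,0,-0.21],[0.7,0.7,0],0],
    [[0,0,0],[0,0,0],0],
  ],
)

```text
t: 3.0
tool_pos: [0.5876, -0.162, 0.4076]
tool_rot: [1.347, 1.105, -1.349]
contact_force: [-0.6, -0.4, -0.1]
opening: -0.0003
```

```bash
python3 - <<'E'
from h import *
print(get_obs()); c=get_calibration("wrist");im,d=get_image("wrist");cv2.imwrite("pics/w1.png",im);np.save("d1.npy",d);print(c)
Rm=R.from_rotvec(c["orientation"])
def fr(px):
    u=(px[0]-c["cx"])/c["fx"];v=(px[1]-c["cy"])/c["fy"];r=np.hypot(u,v)
    return Rm.apply([np.sin(r)*u/r,np.sin(r)*v/r,np.cos(r)])
for q,z in (("pin_left_top",.105),("pin_right_top",.105),("lever_handle",.071),("bar_end",.066),("jig",0),("lever_axis",.045)):
    for r in tip_of("wrist",q)[:2]:
        w=fr(r["centre"]);print(q,r["p"],r["centre"],(c["position"]+w*(z-c["position"][2])/w[2]).round(4))
E
```

```text
{'t': 3.0, 'q': array([-0.39038027,  0.01358073,  1.64817555, -0.00382181,  1.47456199,
        1.37329096]), 'dq': array([-0.01127449, -0.00739959,  0.00898091, -0.02156074,  0.00785051,
       -0.01228895]), 'effort': array([  0.74712122, -37.45608687, -37.29428172,   0.1316695 ,
        -0.0713947 ,   0.19944342]), 'tool_pos': array([ 0.58759837, -0.16199624,  0.40755854]), 'tool_rot': array([ 1.34745332,  1.10514654, -1.34896559]), 'contact_force': array([-0.64392989, -0.41891249, -0.08326963]), 'wrist_torque': array([-0.00123411,  0.03970926, -0.04293445]), 'opening': -0.0002562282296895321}
{'fx': 297.3186396354542, 'fy': 297.3186396354542, 'cx': 256.22322204792516, 'cy': 188.18694522294618, 'position': array([ 0.66968318, -0.178873  ,  0.37656906]), 'orientation': array([ 1.8506239 , -2.2453937 , -0.36426081])}
pin_left_top 0.77 [66.9, 185.8] [0.6228 0.0437 0.105 ]
pin_right_top 0.8 [259.6, 184.7] [ 0.5825 -0.1664  0.105 ]
lever_handle 0.89 [110.7, 264.7] [0.4998 0.051  0.071 ]
bar_end 0.77 [172.2, 233.7] [ 0.5294 -0.0498  0.066 ]
jig 0.87 [177.1, 173.4] [ 0.5859 -0.0557  0.    ]
lever_axis 0.78 [180.8, 257.3] [ 0.4837 -0.0417  0.045 ]
```

View pics/w1.png

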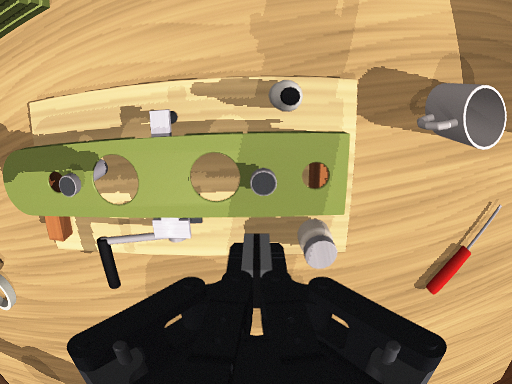

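Emit:
carry_out(
  increments=[
    [[0,0,0],[-0.1,-0.1,-0.9],0],
    [[0,0,0],[-0.1,-0.1,-0.9],0],
    [[0,0,0],[-0.13,-0.1,-0.9],0],
    [[0,0,0],[0,0,-0.9],0],
    [[0,0,0],[0,0,-0.9],0],
    [[0,0,0],[0,0,-0.8],0],
    [[0,0,0],[0,0,0],0],
  ],
)

```text
t: 4.05
tool_pos: [0.5765, -0.1743, 0.3004]
tool_rot: [1.354, 1.095, -1.354]
contact_force: [-1.6, 0.3, -0.4]
opening: -0.0002
```

```bash
python3 - <<'E'
from h import *
im,d=get_image("wrist");cv2.imwrite("pics/w2.png",im)
print(R.from_rotvec(get_obs()['tool_rot']).as_matrix().round(3))
E
```

```text
[[ 0.009  0.98  -0.201]
 [-0.01  -0.201 -0.98 ]
 [-1.     0.011  0.007]]
```

View pics/w2.png

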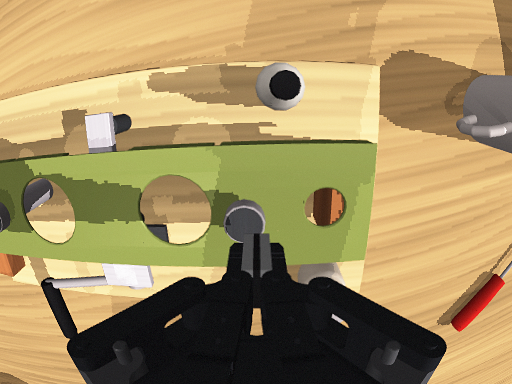

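Emit:
carry_out(
  increments=[
    [[0.1,0.09,0],[0.22,0.32,0],0],
    [[0,0,0],[0,0,-0.3],0],
    [[0,0,0],[0,0,-0.3],0],
  ],
)

```text
t: 4.4
tool_pos: [0.5831, -0.1682, 0.2936]
tool_rot: [1.359, 1.101, -1.352]
contact_force: [0.3, -0.8, 0.4]
opening: -0.0001
```

```bash
python3 - <<'E'
from h import *
im,d=get_image("wrist");cv2.imwrite("pics/w3.png",im)
o=get_obs();print(o['tool_pos'],o['contact_force'],R.from_rotvec(o['tool_rot']).as_matrix().round(3))
E
```

```text
[ 0.5827513  -0.1680594   0.29233799] [-0.5534137  -0.62475271  0.08993523] [[ 0.005  0.98  -0.201]
 [-0.001 -0.201 -0.98 ]
 [-1.     0.005 -0.   ]]
```

View pics/w3.png

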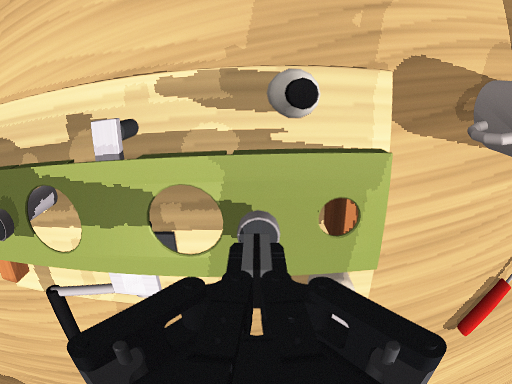

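Emit:
carry_out(
  increments=[
    [[0,0,0],[-0.05,0,-0.4],0],
    [[0,0,0],[0,0,-0.3],0],
    [[0,0,0],[0,0,-0.3],0],
  ],
)

```text
t: 4.75
tool_pos: [0.5821, -0.168, 0.2732]
tool_rot: [1.359, 1.102, -1.352]
contact_force: [-2.2, 0.5, 6.1]
opening: 0.0002
```

Emit:
carry_out(
  increments=[
    [[0,0,0],[0,0,-0.3],0],
    [[0,0,0],[0,0,-0.3],0],
  ],
)

```text
t: 4.95
tool_pos: [0.583, -0.1683, 0.269]
tool_rot: [1.357, 1.105, -1.354]
contact_force: [-22.9, 8.8, 47.4]
opening: -0.0001
```

Emit:
carry_out(
  increments=[
    [[0,0,0],[0,0,0.7],0],
    [[0,0,0],[0,0,0.9],0],
    [[0,0,0],[0,0.3,0.6],0],
    [[0,0,0],[0.17,1,0],0],
    [[0,0,0],[0.17,1,0],0],
    [[0,0,0],[0.17,1,0],0],
    [[0,0,0],[0.17,1,0],0],
    [[0,0,0],[0.17,1,0],0],
  ],
)

```text
t: 5.75
tool_pos: [0.5998, -0.0597, 0.3153]
tool_rot: [1.361, 1.101, -1.356]
contact_force: [-0.4, 0.4, 0.7]
opening: 0.0002
```

Emit:
carry_out(
  increments=[
    [[0,0,0],[0.17,1,0],0],
    [[0,0,0],[0.17,1,0],0],
    [[0,0,0],[0.17,1,0],0],
    [[0,0,0],[0.17,0.9,0],0],
    [[0,0,0],[0.1,0.5,0],0],
    [[0,0,0],[0,0,0],0],
  ],
)

```text
t: 6.35
tool_pos: [0.6144, 0.0362, 0.3115]
tool_rot: [1.357, 1.107, -1.357]
contact_force: [0.5, -0.7, 0.5]
opening: 0.0001
```

```bash
python3 - <<'E'
from h import *
im,d=get_image("wrist");cv2.imwrite("pics/w4.png",im)
o=get_obs();print(o['tool_pos'],o['contact_force'],R.from_rotvec(o['tool_rot']).as_matrix().round(3))
E
```

```text
[0.61433277 0.03563163 0.31142807] [-0.1870627   0.2365738  -0.54710732] [[-0.001  0.979 -0.202]
 [ 0.001 -0.202 -0.979]
 [-1.    -0.001 -0.   ]]
```

View pics/w4.png

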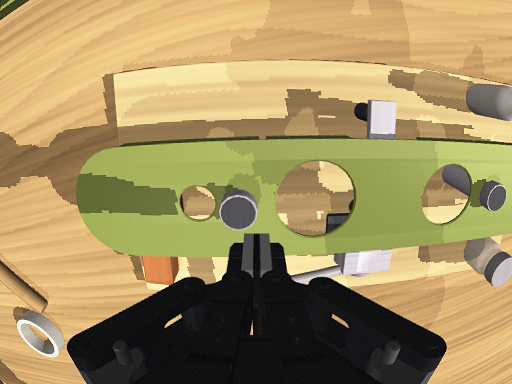

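Emit:
carry_out(
  increments=[
    [[0,0,0],[0.27,0.65,0],0],
    [[0,0,0],[0,0,-0.4],0],
    [[0,0,0],[0,0,-0.4],0],
    [[0,0,0],[0,0,0],0],
  ],
)

```text
t: 6.8
tool_pos: [0.62, 0.0478, 0.2936]
tool_rot: [1.358, 1.105, -1.36]
contact_force: [-0.1, -0.3, -0.5]
opening: -0.0001
```

```bash
python3 - <<'E'
from h import *
im,d=get_image("wrist");cv2.imwrite("pics/w5.png",im)
o=get_obs();print(o['tool_pos'],o['contact_force'],R.from_rotvec(o['tool_rot']).as_matrix().round(3))
E
```

```text
[0.62013114 0.04775717 0.29412761] [ 0.37829735 -0.79876041  0.34923886] [[-0.001  0.979 -0.204]
 [-0.    -0.204 -0.979]
 [-1.    -0.     0.   ]]
```

View pics/w5.png

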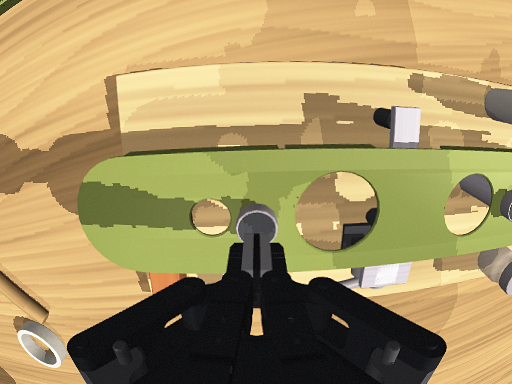

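Lined up with the left pin's head, which is at (257,222). Press it.

Emit:
carry_out(
  increments=[
    [[0,0,0],[0,0,-0.4],0],
    [[0,0,0],[0,0,-0.3],0],
    [[0,0,0],[0,0,-0.3],0],
  ],
)

```text
t: 7.15
tool_pos: [0.6206, 0.047, 0.274]
tool_rot: [1.36, 1.103, -1.358]
contact_force: [-1.2, 1.1, 6.5]
opening: -0.0
```

Emit:
carry_out(
  increments=[
    [[0,0,0],[0,0,-0.3],0],
    [[0,0,0],[0,0,-0.3],0],
  ],
)

```text
t: 7.35
tool_pos: [0.6214, 0.047, 0.269]
tool_rot: [1.359, 1.105, -1.361]
contact_force: [-24.5, 0.9, 47.6]
opening: -0.0003
```

Emit:
carry_out(
  increments=[
    [[0,0,0],[0,0,0.9],0],
    [[0,0,0],[0,0,0.9],0],
    [[0,0,0],[-0.5,0,0.9],0.7],
    [[0,0,0],[-0.9,0.1,0],0.7],
    [[0,0,0],[-0.9,0.1,0],0.7],
    [[0,0,0],[-0.9,0.1,0],0.7],
    [[0,0,0],[-0.9,0.1,0],0.7],
    [[0,0,0],[-0.9,0,0],0.7],
  ],
)

```text
t: 8.15
tool_pos: [0.5199, 0.0547, 0.3264]
tool_rot: [1.361, 1.101, -1.358]
contact_force: [0.2, 0.4, -0.0]
opening: 0.0598
```

Emit:
carry_out(
  increments=[
    [[0,0,0],[-0.9,0,0],0.7],
    [[0,0,0],[-0.4,0,0],0.7],
    [[0,0,0],[0,0,0],0.7],
  ],
)

```text
t: 8.45
tool_pos: [0.4913, 0.0548, 0.3251]
tool_rot: [1.361, 1.101, -1.358]
contact_force: [0.9, -0.6, 0.9]
opening: 0.0597
```

```bash
python3 - <<'E'
from h import *
im,d=get_image("wrist");cv2.imwrite("pics/w6.png",im)
for n in("scene","top"):
    im,_=get_image(n)
    c=(im[160:280,140:330] if n=="scene" else im[135:230,200:345]);cv2.imwrite(f"pics/{n}6.png",cv2.resize(c,None,fx=4,fy=4,interpolation=cv2.INTER_CUBIC))
c=get_calibration("wrist")
Rm=R.from_rotvec(c["orientation"])
def fr(px):
    u=(px[0]-c["cx"])/c["fx"];v=(px[1]-c["cy"])/c["fy"];r=np.hypot(u,v)
    return Rm.apply([np.sin(r)*u/r,np.sin(r)*v/r,np.cos(r)])
for q,z in (("lever_handle",.071),("lever_axis",.045),("pin_left_top",.096),("pin_right_top",.096),("jig",0)):
    for r in tip_of("wrist",q)[:2]:
        w=fr(r["centre"]);print(q,r["p"],r["centre"],(c["position"]+w*(z-c["position"][2])/w[2]).round(4))
o=get_obs();print(o['t'],o['tool_pos'],o['contact_force'],R.from_rotvec(o['tool_rot']).as_matrix().round(3))
E
```

```text
lever_handle 0.97 [252.3, 185.4] [0.5033 0.0549 0.071 ]
lever_axis 0.64 [359.8, 174.4] [ 0.4855 -0.0407  0.045 ]
pin_left_top 0.9 [226.0, 25.9] [0.6221 0.047  0.096 ]
8.85 [0.4923522  0.05469622 0.32536396] [ 0.18631787  0.26799587 -0.57150167] [[ 0.003  0.979 -0.206]
 [-0.001 -0.206 -0.979]
 [-1.     0.003  0.   ]]
```

View pics/w6.png

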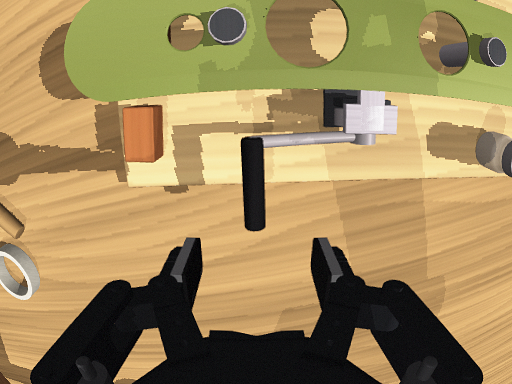

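View pics/scene6.png

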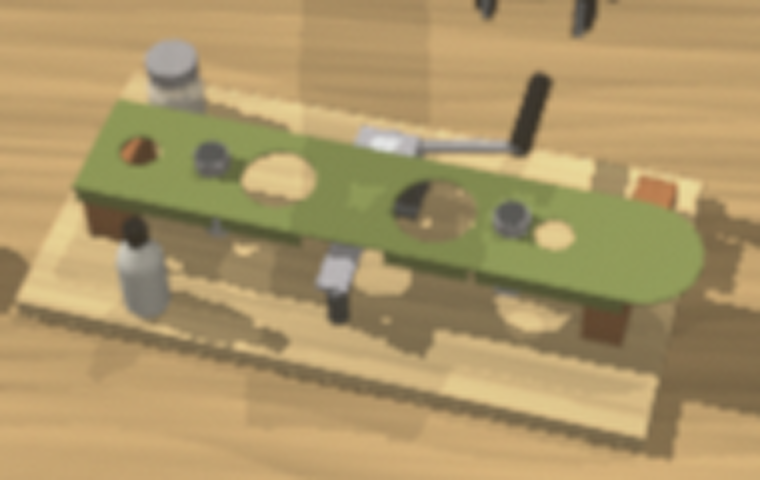

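```bash
python3 - <<'E'
from h import *
c=get_calibration("wrist");im,d=get_image("wrist")
Rm=R.from_rotvec(c["orientation"])
def pt(px,d):
    u=(px[0]-c["cx"])/c["fx"];v=(px[1]-c["cy"])/c["fy"];r=np.hypot(u,v)
    w=np.array([np.sin(r)*u/r,np.sin(r)*v/r,np.cos(r)]);return c["position"]+Rm.apply(w*d[px[1],px[0]]/w[2])
for p in [(226,25),(220,25),(232,25),(226,18),(260,25+50),(180,60),(205,60),(498,52),(495,50),(500,56),(480,75),(400,80),(254,180),(254,200),(254,220)]: print(p,pt(p,d).round(4))
E
```

```text
(226, 25) [0.6226 0.0469 0.0956]
(220, 25) [0.6234 0.0507 0.0962]
(232, 25) [0.6219 0.0431 0.0945]
(226, 18) [0.6274 0.0459 0.0958]
(260, 75) [0.5849 0.0319 0.0817]
(180, 60) [0.6085 0.0841 0.0857]
(205, 60) [0.604  0.0671 0.084 ]
(498, 52) [ 0.5844 -0.1715  0.0952]
(495, 50) [ 0.5861 -0.1682  0.0948]
(500, 56) [ 0.581  -0.1725  0.0961]
(480, 75) [ 0.5649 -0.1564  0.0825]
(400, 80) [ 0.5661 -0.072   0.0825]
(254, 180) [0.5093 0.0522 0.0779]
(254, 200) [0.494  0.0554 0.0798]
(254, 220) [0.4772 0.059  0.0794]
```

Emit:
carry_out(
  increments=[
    [[0,0,0],[0.4,0,-0.6],0.7],
    [[0,0,0],[0,0,-0.9],0.7],
    [[0,0,0],[0,0,-0.9],0.7],
    [[0,0,0],[0,0,-0.9],0.7],
    [[0,0,0],[0,0,-0.9],0.7],
    [[0,0,0],[0,0,-0.7],0.7],
    [[0,0,0],[0,0,0],0.7],
  ],
)

```text
t: 9.6
tool_pos: [0.5021, 0.0546, 0.2254]
tool_rot: [1.363, 1.099, -1.355]
contact_force: [-0.6, -1.0, -0.0]
opening: 0.0597
```

```bash
python3 - <<'E'
from h import *
im,d=get_image("wrist");cv2.imwrite("pics/w7.png",im)
o=get_obs();print(o['t'],o['tool_pos'],o['contact_force'],R.from_rotvec(o['tool_rot']).as_matrix().round(3))
E
```

```text
9.65 [0.50263359 0.05460115 0.22654371] [-0.34022159 -0.50131821  0.09345164] [[ 0.008  0.979 -0.206]
 [-0.001 -0.206 -0.979]
 [-1.     0.009 -0.001]]
```

View pics/w7.png

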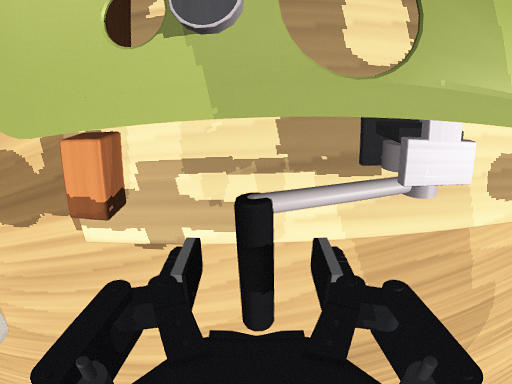

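Emit:
carry_out(
  increments=[
    [[0,0.08,0],[0,0,-0.15],0.7],
    [[0,0,0],[0,0,0],0],
    [[0,0,0],[0,0,0],0],
    [[0,0,0],[0,0,0],0],
    [[0,0,0],[0,0,0],0],
  ],
  squeeze=40,
)

```text
t: 10.15
tool_pos: [0.5042, 0.0546, 0.2268]
tool_rot: [1.361, 1.1, -1.356]
contact_force: [-0.7, -0.6, -1.7]
opening: 0.0167
```

```bash
python3 - <<'E'
from h import *
im,d=get_image("wrist");cv2.imwrite("pics/w8.png",im)
o=get_obs();print(o['t'],o['opening'],o['tool_pos'],o['contact_force'])
yaw=np.radians(-10.05);ey=np.array([-np.sin(yaw),np.cos(yaw)])
# arc increments in 8deg steps in units
for a in range(15,90,8):
    b=min(a+8,90);dy=.1*(np.cos(np.radians(b))-np.cos(np.radians(a)));dz=.1*(np.sin(np.radians(b))-np.sin(np.radians(a)))
    print(a,b,(np.r_[ey*dy,dz]/.02).round(2))
E
```

```text
10.2 0.016806394839240395 [0.50419846 0.05458807 0.22676542] [-1.04589494 -0.75225731 -1.45724459]
15 23 [-0.04 -0.22  0.66]
23 31 [-0.06 -0.31  0.62]
31 39 [-0.07 -0.39  0.57]
39 47 [-0.08 -0.47  0.51]
47 55 [-0.09 -0.53  0.44]
55 63 [-0.1  -0.59  0.36]
63 71 [-0.11 -0.63  0.27]
71 79 [-0.12 -0.66  0.18]
79 87 [-0.12 -0.68  0.09]
87 90 [-0.05 -0.26  0.01]
```

View pics/w8.png

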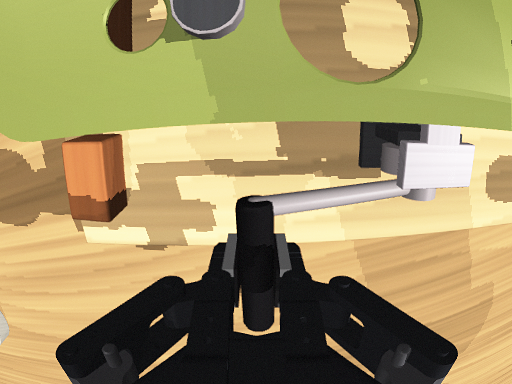

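Emit:
carry_out(
  increments=[
    [[0,0,0],[-0.04,-0.22,0.66],0],
    [[0,0,0],[-0.06,-0.31,0.62],0],
    [[0,0,0],[-0.07,-0.39,0.57],0],
  ],
)

```text
t: 10.5
tool_pos: [0.5007, 0.038, 0.2623]
tool_rot: [1.369, 1.104, -1.348]
contact_force: [3.3, 5.1, -6.3]
opening: 0.0164
```

```bash
cat > arc.py <<'E'
from h import *
o=get_obs();p=o['tool_pos'];yaw=np.radians(-10.05);ey=np.array([-np.sin(yaw),np.cos(yaw)]);ex=np.array([ey[1],-ey[0]])
C=np.array([0.4873,-0.0405]);r=p[:2]-C;y=r@ey;x=r@ex;z=p[2]-.2009
print(o['t'],o['opening'],p.round(4),o['contact_force'].round(1),"offx",x.round(4),"rad",np.hypot(y,z).round(4),"ang",np.degrees(np.arctan2(z,y)).round(1))
a=np.degrees(np.arctan2(z,y))
px,py,pz=x,y,z
while a<89.9:
    a=min(a+8,90);ny,nz=.1*np.cos(np.radians(a)),.1*np.sin(np.radians(a))
    print(round(a,1),(np.r_[ey*(ny-py)-ex*px,nz-pz]/.02).round(2));py,pz,px=ny,nz,0
E
python3 arc.py
```

```text
10.5 0.016377301457587045 [0.5007 0.038  0.2623] [ 3.3  5.1 -6.3] offx -0.0005 rad 0.1005 ang 37.7
45.7 [-0.06 -0.48  0.5 ]
53.7 [-0.09 -0.52  0.45]
61.7 [-0.1  -0.58  0.37]
69.7 [-0.11 -0.63  0.29]
77.7 [-0.12 -0.66  0.2 ]
85.7 [-0.12 -0.68  0.1 ]
90 [-0.07 -0.37  0.01]
```

Emit:
carry_out(
  increments=[
    [[0,0,0],[-0.06,-0.48,0.5],0],
    [[0,0,0],[-0.09,-0.52,0.45],0],
    [[0,0,0],[-0.1,-0.58,0.37],0],
  ],
)

```text
t: 10.8
tool_pos: [0.4956, 0.0097, 0.2899]
tool_rot: [1.383, 1.117, -1.336]
contact_force: [2.6, 8.5, -1.5]
opening: 0.0164
```

```bash
python3 arc.py
```

```text
10.8 0.016410564884453985 [0.4956 0.0097 0.2899] [ 2.6  8.5 -1.5] offx -0.0006 rad 0.1025 ang 60.2
68.2 [-0.09 -0.69  0.19]
76.2 [-0.12 -0.65  0.21]
84.2 [-0.12 -0.68  0.12]
90 [-0.09 -0.5   0.03]
```

```bash
cat > arc2.py <<'E'
from h import *
o=get_obs();M=R.from_rotvec(o['tool_rot']);yaw=np.radians(-10.05);ey=np.array([-np.sin(yaw),np.cos(yaw)]);ex=np.array([ey[1],-ey[0]])
xt=M.as_matrix()[:,0]
g=o['tool_pos']+.155*xt
C=np.array([0.4873,-0.0405]);r=g[:2]-C;y=r@ey;x=r@ex;z=g[2]-.0459
a=np.degrees(np.arctan2(z,y))
print(o['t'],o['opening'],g.round(4),o['contact_force'].round(1),"offx",x.round(4),"rad",np.hypot(y,z).round(4),"ang",a.round(1))
print("tool x",xt.round(4),"turn to level",(np.cross(xt,[0,0,-1])/.1).round(2))
E
python3 arc2.py
```

```text
10.8 0.016410564884453985 [0.4978 0.0136 0.135 ] [ 2.6  8.5 -1.5] offx 0.0009 rad 0.1047 ang 58.2
tool x [ 0.0144  0.0249 -0.9996] turn to level [-0.25  0.14  0.  ]
```

Emit:
carry_out(
  increments=[
    [[-0.15,0.07,0],[-0.1,-0.6,0.15],0],
    [[-0.15,0.07,0],[-0.1,-0.6,0.15],0],
    [[-0.1,0,0],[-0.1,-0.5,0.1],0],
  ],
)

```text
t: 11.1
tool_pos: [0.4913, -0.0181, 0.3063]
tool_rot: [1.373, 1.114, -1.342]
contact_force: [-0.8, 8.9, -0.2]
opening: 0.0164
```

```bash
python3 arc2.py
```

```text
11.1 0.01637440407114465 [ 0.4928 -0.0157  0.1513] [-0.8  8.9 -0.2] offx 0.0011 rad 0.1085 ang 76.5
tool x [ 0.0098  0.0159 -0.9998] turn to level [-0.16  0.1   0.  ]
```

Emit:
carry_out(
  increments=[
    [[-0.1,0.05,0],[-0.1,-0.5,-0.1],0],
    [[-0.1,0.05,0],[-0.1,-0.4,-0.1],0],
    [[0,0,0],[-0.05,-0.2,-0.05],0],
  ],
)

```text
t: 11.4
tool_pos: [0.4882, -0.0359, 0.3102]
tool_rot: [1.373, 1.115, -1.338]
contact_force: [1.4, 7.3, -4.2]
opening: 0.0164
```

```bash
python3 arc2.py; python3 - <<'E'
from h import *
im,d=get_image("wrist");cv2.imwrite("pics/w9.png",im)
im,d=get_image("scene");cv2.imwrite("pics/s9.png",cv2.resize(im[130:280,140:330],None,fx=4,fy=4,interpolation=cv2.INTER_CUBIC))
E
```

```text
11.4 0.016411794280643845 [ 0.49   -0.0331  0.1553] [ 1.4  7.3 -4.2] offx 0.0014 rad 0.1096 ang 86.0
tool x [ 0.0114  0.0177 -0.9998] turn to level [-0.18  0.11  0.  ]
```

View pics/w9.png

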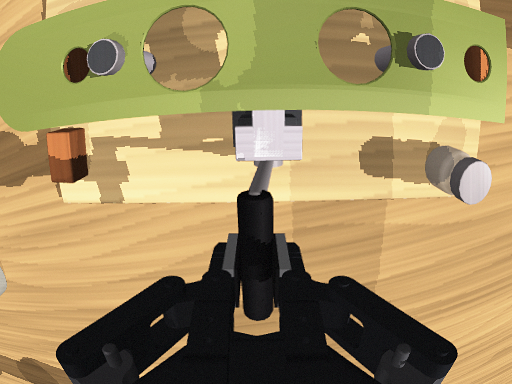

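View pics/s9.png

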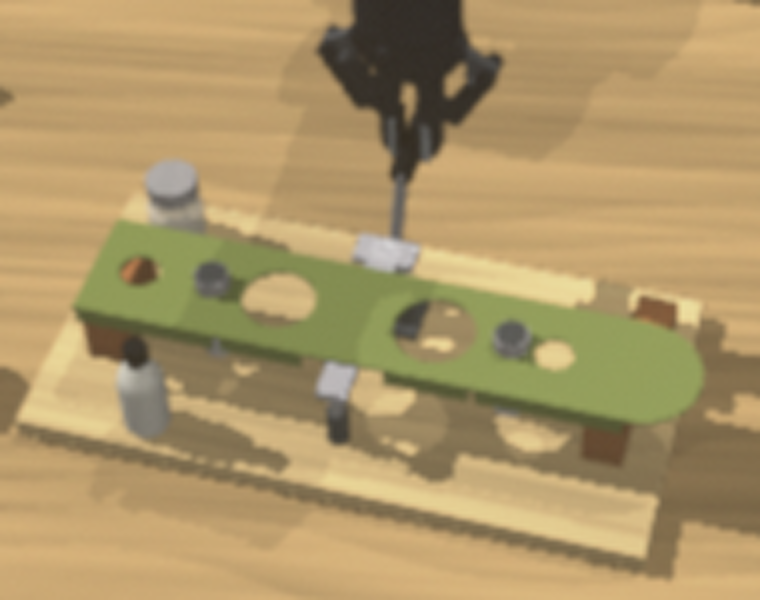

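```bash
python3 - <<'E'
from h import *
c=get_calibration("wrist");im,d=get_image("wrist")
Rm=R.from_rotvec(c["orientation"])
def pt(px):
    u=(px[0]-c["cx"])/c["fx"];v=(px[1]-c["cy"])/c["fy"];r=np.hypot(u,v)
    w=np.array([np.sin(r)*u/r,np.sin(r)*v/r,np.cos(r)]);return c["position"]+Rm.apply(w*d[px[1],px[0]]/w[2])
for p in [(257,215),(257,230),(257,250),(257,270),(257,300),(265,175),(262,182),(260,187),(105,57),(428,50),(200,100),(265,125),(265,140),(232,250)]: print(p,pt(p).round(4))
yaw=np.radians(-10.05);ey=np.array([-np.sin(yaw),np.cos(yaw)])
C=np.array([0.4801,-.0384]);print("y rel", (pt((257,250))[:2]-C)@ey, "grasp",(np.array([.49,-.0331])-C)@ey)
print(get_obs()['contact_force'])
E
```

```text
(257, 215) [ 0.5169 -0.0397  0.1536]
(257, 230) [ 0.5093 -0.0382  0.1534]
(257, 250) [ 0.498  -0.0359  0.1525]
(257, 270) [ 0.5704 -0.0527  0.2794]
(257, 300) [ 0.4665 -0.0296  0.1525]
(265, 175) [ 0.5238 -0.0451  0.1135]
(262, 182) [ 0.5241 -0.0434  0.1272]
(260, 187) [ 0.5247 -0.0425  0.1369]
(105, 57) [0.6201 0.0431 0.0965]
(428, 50) [ 0.5845 -0.1691  0.0949]
(200, 100) [ 0.5743 -0.0116  0.0831]
(265, 125) [ 0.5486 -0.0502  0.08  ]
(265, 140) [ 0.5388 -0.0483  0.0813]
(232, 250) [ 0.503  -0.0249  0.1575]
y rel 0.005556600740770921 grasp 0.006946300390976203
[-0.71543648  6.99219283  4.87912901]
```

Emit:
carry_out(
  increments=[
    [[-0.08,0.05,0],[-0.05,-0.4,-0.25],0],
    [[-0.08,0.05,0],[-0.05,-0.3,-0.25],0],
    [[0,0,0],[0,-0.1,0],0],
    [[0,0,0],[0,0,0],0],
  ],
)

```text
t: 11.95
tool_pos: [0.4873, -0.0477, 0.3094]
tool_rot: [1.37, 1.122, -1.341]
contact_force: [3.3, 2.1, -4.8]
opening: 0.0164
```

```bash
python3 arc2.py; python3 - <<'E'
from h import *
c=get_calibration("wrist");im,d=get_image("wrist");cv2.imwrite("pics/w10.png",im)
Rm=R.from_rotvec(c["orientation"])
def pt(px):
    u=(px[0]-c["cx"])/c["fx"];v=(px[1]-c["cy"])/c["fy"];r=np.hypot(u,v)
    w=np.array([np.sin(r)*u/r,np.sin(r)*v/r,np.cos(r)]);return c["position"]+Rm.apply(w*d[px[1],px[0]]/w[2])
for p in [(257,215),(257,230),(257,250),(265,175),(262,182),(260,187),(265,125),(265,140)]: print(p,pt(p).round(4))
E
```

```text
11.95 0.01641826344635596 [ 0.488  -0.0447  0.1544] [ 3.3  2.1 -4.8] offx 0.0015 rad 0.1086 ang 92.1
tool x [ 0.005   0.0197 -0.9998] turn to level [-0.2   0.05  0.  ]
(257, 215) [ 0.5152 -0.0511  0.1529]
(257, 230) [ 0.508  -0.0497  0.1537]
(257, 250) [ 0.4972 -0.0476  0.1536]
(265, 175) [ 0.4945 -0.0519  0.0184]
(262, 182) [ 0.5204 -0.0544  0.121 ]
(260, 187) [ 0.5222 -0.0537  0.1344]
(265, 125) [ 0.5465 -0.0614  0.0804]
(265, 140) [ 0.5367 -0.0595  0.082 ]
```

View pics/w10.png

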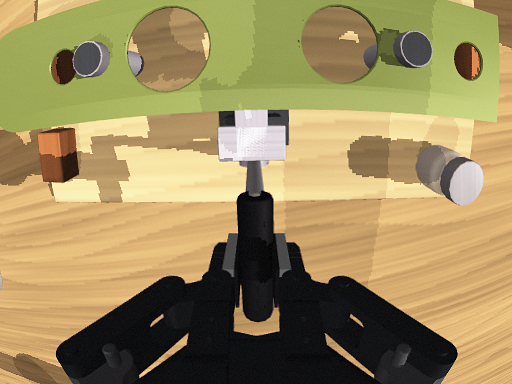

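Emit:
carry_out(
  increments=[
    [[0,0,0],[0.02,0.17,0],0],
    [[0,0,0],[0,0,0],0],
    [[0,0,0],[0,0,0],0],
    [[0,0,0],[0,0,0],0],
  ],
)

```text
t: 12.4
tool_pos: [0.4878, -0.0444, 0.3094]
tool_rot: [1.367, 1.12, -1.342]
contact_force: [1.2, 0.7, -1.7]
opening: 0.0164
```

```bash
python3 arc2.py; python3 - <<'E'
from h import *
im,d=get_image("wrist")
for i in range(4): im,d=get_image("wrist");o=get_obs();print(o['tool_pos'].round(4),o['contact_force'].round(1),o['opening'])
cv2.imwrite("pics/w11.png",im)
im,d=get_image("scene");cv2.imwrite("pics/s11.png",cv2.resize(im[130:280,140:330],None,fx=4,fy=4,interpolation=cv2.INTER_CUBIC))
E
```

```text
12.4 0.016364970017857913 [ 0.4885 -0.0419  0.1544] [ 1.2  0.7 -1.7] offx 0.0014 rad 0.1085 ang 90.6
tool x [ 0.0048  0.0162 -0.9999] turn to level [-0.16  0.05  0.  ]
[ 0.4878 -0.0444  0.3094] [ 0.5  1.4 -1.3] 0.01593148351995383
[ 0.4878 -0.0444  0.3094] [ 0.6  0.4 -3.3] 0.01627842534012609
[ 0.4878 -0.0445  0.3094] [ 0.8  1.5 -2.2] 0.016162809150824665
[ 0.4878 -0.0444  0.3094] [ 0.5  1.8 -2.1] 0.016394655077666662
```

View pics/w11.png

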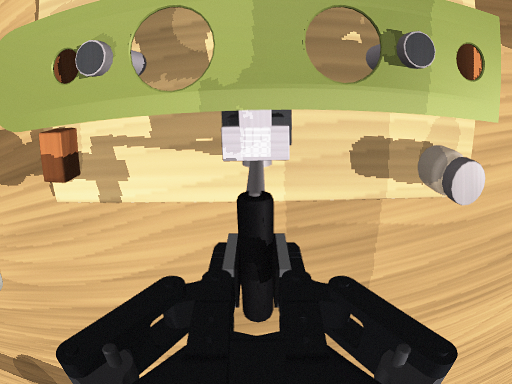

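View pics/s11.png

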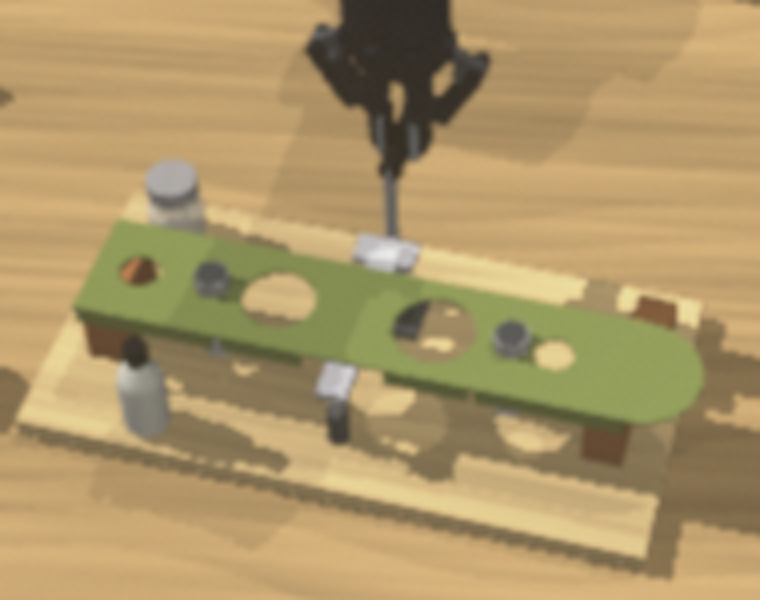

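```bash
python3 -c "
from station import *
print(finish_job());o=get_obs();print(o['t'],o['tool_pos'],o['opening'])"
```

```text
the job is handed in; nothing more can be done
None
the job is handed in; nothing more can be done
```

I pressed both tooling pins home, then gripped the cam lever, swung it upright, and handed the job in at about 12.6 s, still holding it.

- **Pins:** Both pushes ended firm at about 47 N, with the fingertips at 96 mm. Depth readings before the lift put both head tops at about 95 to 96 mm, against 96 mm for fully home. With the lever nearly upright they read 96.5 mm (left) and 94.9 mm (right).
- **Lever:** My arc estimate put it at about 90.6°. An earlier estimate of the axle position differed by a few degrees, which is inside the ±15° limit. The wrist picture shows the rod standing straight below the handle. The arm stayed still over the last readings, with the fingers closed on the handle at about 16.4 mm.
- **Bar lift:** I did not measure this precisely. I inferred it from the lever angle.
- **Grip:** The handle slid about 10 mm towards the fingertips during the swing, but stayed between the pads.
- **Other things:** The jar, offcut and bottle looked unmoved in the last pictures. I did not check the hammer, screwdriver, mug and tape at the end, but the arm never went near them.

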